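# Feed converter modules through the guarded guide, hang up the push stick, pack the modules

### The job

Set all the loose converter modules, pins up and lengthwise, in the open infeed trough of the guide, then take the wooden push stick from its stand and, with it down in the slot, push them through the clear guard until all lie completely clear of it in the outfeed trough. Next hang the stick by its cross-bar on the free middle hook of the rack without disturbing the tools on either side; until it hangs there, keep the fingers off any module that has entered the guard. Last, pack all the modules, pins up and side by side, in the shallow black tray, and leave the other things on the bench as they are.

Things in the scene. Friction and masses are not known exactly. Their poses are not given: they have to be found in the camera images.
- guide: Fixed guide, 450 x 70 mm; its 6 mm base plate's top is the channel floor. Point: centre of the underside; x = feed direction. Infeed trough x -225 to -25 mm, open above and at the rear end; guard x -25 to 55; outfeed trough x 55 to 220, ended by a stop 26 mm above the bench. Troughs: 36 mm wide inside, walls 5 mm thick, 9 mm above the floor. The outfeed holds four modules in a row
- guide_mouth (a point): middle of the guard's mouth on the channel floor (guide x = -25 mm), axes as the guide. The guard is a clear plastic tunnel 80 mm long, 46 mm wide, 48 mm above the bench; inside 36 mm high, its sides tapering from 36 to 32 mm apart over the first 20 mm; a 20 mm wide slot, edged by dark strips, runs the whole length of its roof's middle, open at both ends
- guide_exit (a point): middle of the guard's exit on the channel floor (x = 55 mm of the guide), axes as the guide
- m1_mid (a point): Converter module, one of three or four alike (an absent one reads None): black brick 36 mm long (own x), 28 wide (own y), 30 high, 60 g; its top 2 mm is green circuit board with six brass pins 4 mm tall. Point: its centre, 15 mm up; z up when pins are up, as at the start. Either end may lead. Loose on the bench
- m2_mid (a point): Converter module, one of three or four alike (an absent one reads None): black brick 36 mm long (own x), 28 wide (own y), 30 high, 60 g; its top 2 mm is green circuit board with six brass pins 4 mm tall. Point: its centre, 15 mm up; z up when pins are up, as at the start. Either end may lead. Loose on the bench
- m3_mid (a point): Converter module, one of three or four alike (an absent one reads None): black brick 36 mm long (own x), 28 wide (own y), 30 high, 60 g; its top 2 mm is green circuit board with six brass pins 4 mm tall. Point: its centre, 15 mm up; z up when pins are up, as at the start. Either end may lead. Loose on the bench
- m4_mid (a point): Converter module, one of three or four alike (an absent one reads None): black brick 36 mm long (own x), 28 wide (own y), 30 high, 60 g; its top 2 mm is green circuit board with six brass pins 4 mm tall. Point: its centre, 15 mm up; z up when pins are up, as at the start. Either end may lead. Loose on the bench
- stick_mid (a point): Push stick: plywood bar 170 mm long (own z, up), 20 mm (own x) by 12 mm (own y), 80 g, with a square 8 mm steel cross-bar 44 mm long along own y, centred 112 mm above the foot; grip it above that. Its 20 mm way goes along the guard's slot and along a hook's prongs. It starts upright in the stand, foot 5 mm above the bench. Point: its centre, 85 mm above the foot
- stick_bar (a point): centre of the underside of the stick's cross-bar, 108 mm above the foot, axes as the stick
- stick_foot (a point): centre of the stick's foot, its lower end, axes as the stick
- stand: Grey block fixed on the bench, 70 x 60 x 50 mm high, with an upright well 24 mm (own x) x 16 mm (own y), 45 mm deep, in the middle, where the stick stands. The point is the centre of its underside
- tray: Shallow black tray fixed on the bench, 150 (own x) x 110 (own y) x 12 mm high, walls and floor 4 mm thick; room for the modules side by side, not stacked. Point: centre of its underside
- rack: Fixed rack: rail 240 mm long (own y), 14 thick, 20 high, top 165 mm up, on posts at y +-113 mm. Three hooks at y -66, 0, +66 mm, each two level 6 mm square prongs, 20 mm gap between, pointing to -x (to the robot), tops 165 mm up; usable from x -25 mm (6 mm upturned tips before that) to the rail's face at x 30. Point: on the bench below hook
- hook (a point): seat of the free middle hook: midway between its prongs and along them, level with their tops (165 mm above the bench), axes as the rack. A tool's shaft goes between the prongs and its cross-bar rests across them, anywhere between tips and rail
- scraper_bar (a point): scraper hanging on one outer hook: grey handle, 36 mm wide (own y) steel blade, cross-bar like the stick's; it reaches 47 mm above and 98 mm below this point, the centre of the underside of its cross-bar
- probe_bar (a point): probe hanging on the other outer hook: wooden handle, 10 mm thick steel rod, cross-bar like the stick's; it reaches 47 mm above and 98 mm below this point, the centre of the underside of its cross-bar
- spool_mid (a point): bystander: solder spool, 60 mm across, 42 mm high, standing; its centre
- bottle_mid (a point): bystander: white bottle, 44 mm across, 110 mm high, standing; its centre
- meter_mid (a point): bystander: yellow multimeter lying flat, 140 (own x) x 75 x 35 mm high; its centre
Things that resemble listed ones, but are neither listed nor needed, are in the scene too. Leave any orange or pink look-alike of the part that bears m2_mid alone. Leave any pink look-alike of the part that bears m3_mid alone.

How it is judged:
On the way, in this order (a step that is already met when the one before it is completed fails the run):
1. the push stick's foot is down in the channel inside the guard, pushing (x of stick_foot in the frame of guide between -0.02 and 0.06 m and y of stick_foot in the frame of guide between -0.012 and 0.012 m and z of stick_foot in the frame of guide below 0.034 m), for 0.1 s.
2. every module lies beyond the guard in the outfeed trough (x of each of m1_mid, m2_mid, m3_mid, m4_mid in the frame of guide above 0.069 m and y of m1_mid in the frame of guide between -0.012 and 0.012 m and z of each of m1_mid, m2_mid, m3_mid, m4_mid in the frame of guide below 0.026 m and angle between each of m1_mid, m2_mid, m3_mid, m4_mid's own z axis and vertical below 0.2 rad and y of m2_mid in the frame of guide between -0.012 and 0.012 m and y of m3_mid in the frame of guide between -0.012 and 0.012 m and y of m4_mid in the frame of guide between -0.012 and 0.012 m), for 0.2 s.
3. the stick hangs on the middle hook (x of stick_bar in the frame of hook between -0.027 and 0.032 m and y of stick_bar in the frame of hook between -0.009 and 0.009 m and z of stick_bar in the frame of hook between -0.004 and 0.006 m and angle between stick_mid's own z axis and vertical below 0.15 rad), for 0.3 s.
At the end, for the whole second after the job is handed in: Every module stands pins up (0.2 rad) on the tray floor, its centre within 62 mm (x) and 43 mm (y) of the tray's; the stick hangs plumb (0.15 rad), cross-bar on the middle hook's prongs; neighbours within 15 mm and bystanders within 20 mm of their starts (all of step 3 and x of m1_mid in the frame of tray between -0.062 and 0.062 m and y of m1_mid in the frame of tray between -0.043 and 0.043 m and z of m1_mid in the frame of tray between 0.014 and 0.025 m and angle between each of m1_mid, m2_mid, m3_mid, m4_mid's own z axis and vertical below 0.2 rad and x of m2_mid in the frame of tray between -0.062 and 0.062 m and y of m2_mid in the frame of tray between -0.043 and 0.043 m and z of m2_mid in the frame of tray between 0.014 and 0.025 m and x of m3_mid in the frame of tray between -0.062 and 0.062 m and y of m3_mid in the frame of tray between -0.043 and 0.043 m and z of m3_mid in the frame of tray between 0.014 and 0.025 m and x of m4_mid in the frame of tray between -0.062 and 0.062 m and y of m4_mid in the frame of tray between -0.043 and 0.043 m and z of m4_mid in the frame of tray between 0.014 and 0.025 m and distance of each of scraper_bar, probe_bar from where it was at the start of the episode below 0.015 m and distance of each of spool_mid, bottle_mid, meter_mid from where it was at the start of the episode below 0.02 m); the robot touches nothing.
It fails at once if the fingers touch a module lying in the guard or the outfeed trough while the stick is not hung on the middle hook (not (x of stick_bar in the frame of hook between -0.027 and 0.032 m and y of stick_bar in the frame of hook between -0.009 and 0.009 m and z of stick_bar in the frame of hook between -0.004 and 0.006 m and angle between stick_mid's own z axis and vertical below 0.15 rad) and ((contact force between the fingers and m1 above 0.5 N and x of m1_mid in the frame of guide between 0 and 0.225 m and y of m1_mid in the frame of guide between -0.01 and 0.01 m and z of m1_mid in the frame of guide below 0.026 m) or (contact force between the fingers and m2 above 0.5 N and x of m2_mid in the frame of guide between 0 and 0.225 m and y of m2_mid in the frame of guide between -0.01 and 0.01 m and z of m2_mid in the frame of guide below 0.026 m) or (contact force between the fingers and m3 above 0.5 N and x of m3_mid in the frame of guide between 0 and 0.225 m and y of m3_mid in the frame of guide between -0.01 and 0.01 m and z of m3_mid in the frame of guide below 0.026 m) or (contact force between the fingers and m4 above 0.5 N and x of m4_mid in the frame of guide between 0 and 0.225 m and y of m4_mid in the frame of guide between -0.01 and 0.01 m and z of m4_mid in the frame of guide below 0.026 m))).
It fails at once if a tool hanging beside the free hook is knocked off or shoved more than 25 mm (distance of any of scraper_bar, probe_bar from where it was at the start of the episode above 0.025 m).
It fails at once if the spool, the bottle or the multimeter is shoved more than 30 mm (distance of any of spool_mid, bottle_mid, meter_mid from where it was at the start of the episode above 0.03 m).
Of m1, m2, m3, m4 only 3 to 4 are there at a start; the rules pass over those that are not, and their reading is None.
At some moment in a run one of m1, m2, m3, m4 may be knocked a few centimetres aside while the robot is not near it.
It also fails if it takes over 210 s, if anything falls off the work surface, if the arm or the gripper's body presses on something with over 40 N, if the wrist force passes 120 N, or if a joint passes its speed limit or range.

### The arm

A 6-joint arm with a two-finger parallel gripper is mounted at the origin on the work surface. World frame = base frame: x ahead of the robot, y to its left, z up, the work surface at z = 0. Lengths are in m, angles in rad, forces in N, time in s.
With the tool pointing down it reaches from about 0.3 to 0.775 m from the base axis. Payload 14.6 kg.
Tool frame: the origin (TCP) lies at the very end of the fingers, on their centre line; the grasp point (between the pads) lies 19 mm behind it; z points along the fingers, y is the line along which they close (so a half turn about z gives the same grasp; the last joint's range is limited). The gripper opens to 94 mm and grips with 3 to 60 N. Pads are 16 mm wide; open, the fingers measure 119 mm over their backs; the gripper's body (75 mm by 177 mm) begins 78 mm behind the grasp point.
Start: joints at [-1.389, 0.3, 1.521, -0, 1.321, -0.067], TCP at [0.135, -0.533, 0.205] pointing down, gripper open.
Joint ranges: [-3.03, 3.03], [-0.79, 2.21], [0.23, 2.52], [-1.04, 4.18], [0, 3.07], [-2.55, 2.55]. Speed limits (rad/s): [2.22, 2.22, 2.57, 3.14, 3.14, 3.14].

### API

Orientations are given as [roll, pitch, yaw] about the fixed x, y, z axes, in that order (R = Rz(yaw) Ry(pitch) Rx(roll)).
In Python, from station import ctrl gives the robot as it stands.
- The arm moves only by the shell command python3 -m pendant 'ROWS' [OPENING] [FORCE]. ROWS is JSON, a list of rows, each a list of 2 entries, a list of its own where there are three numbers: the shift along the world's x, y, z in cm, then the turn about the world's z in rad. A call has 1 to 20 rows; each row shifts and turns the commanded pose from where the row before left it; what a row does not reach is not made up. A row lasts 1/12 s, in which the tool goes at most 41.7 mm and 7.16 degrees, less where a joint would pass 70% of its speed; a pose out of reach is approached as far as the arm can. A call is refused whole if a number of a shift passes 4.17 or a number of a turn 0.125, either way. A call with a gripper value outside its range is refused whole. OPENING is the opening, from 0 (shut) to 1 (fully open), set as the call begins (- or left out, the last holds). The fingers move at their own pace and stop on an object; FORCE is the grip in N (left out, the last holds). Time passes only in rows, so rows that do not move let the fingers close. It gives the time, the measured TCP pose, the force, the opening and the grip force at its end, in the units of the state.
- ctrl.get_obs(): the state, without advancing time (a new reading comes with each control period).
- ctrl.camera(name): name is "scene" or "top"; returns a dict with "color" (384x512x3 uint8, red, green, blue), "intrinsics" (3x3 intrinsics, pixels), "camera_from_world" (4x4, takes a point from world to camera coordinates). Camera axes: x right, y down, z forward; pixel columns grow to the right and rows downward; lengths in m; the calibration is good to about 2 mm. A picture is of the moment at which its call begins. There is no depth.
- ctrl.hand_in(): hands the job in; it is judged then, once.
The state is a dict: "time_s": time; "qpos": joint angles; "joint_vel": joint speeds; "tau": joint torques, N m; "ee_pos": TCP position; "eef_rot": TCP orientation; "force": force on the tool from outside, world axes, zero at the start; "moment": the same for the moment, N m; "grip_width": finger opening in m; "grip_force": force on a finger pad.
Only numpy, scipy, OpenCV 4.12 (cv2) and the standard library are available. Lean on these libraries where they do the work, as an engineer would, in place of code of your own. Each camera call takes 0.05 s, during which the arm holds its last target. There are 200 camera calls.

## Working session

There is one attempt and no reset: what is moved stays moved. The work goes in short steps, Python scripts to look and compute and a shell command to move; the robot and the scene stay as the last step left them, time stands still between calls to the robot, and variables do not carry over. Pictures are saved under pics/ and viewed, at most 14 in all, crops included, and the job is handed in when it is done.

```bash
ls; mkdir -p pics; python3 - <<'E'
from station import ctrl
import cv2,numpy as np
for n in("scene","top"):
    c=ctrl.camera(n); cv2.imwrite(f"pics/{n}0.png",cv2.resize(c["color"][:,:,::-1],(800,600),interpolation=cv2.INTER_CUBIC))
    np.savez(f"{n}0.npz",c=c["color"],K=c["intrinsics"],T=c["camera_from_world"]); print(c["intrinsics"],c["camera_from_world"])
print(ctrl.get_obs())
E
```

```text
pics
[[418.25454844   0.         258.81631217]
 [  0.         418.25454844 190.29606017]
 [  0.           0.           1.        ]] [[-0.74921837  0.6622891  -0.00670645  0.400327  ]
 [ 0.41075781  0.45668132 -0.78912622 -0.11025302]
 [-0.51956698 -0.59398259 -0.61419446  1.54345319]
 [ 0.          0.          0.          1.        ]]
[[379.72018241   0.         251.11940826]
 [  0.         379.72018241 192.15453314]
 [  0.           0.           1.        ]] [[ 0.00901719 -0.99988145  0.01248084 -0.00941846]
 [-0.98588922 -0.01097603 -0.16703885  0.55541169]
 [ 0.16715604 -0.01079851 -0.98587132  1.18181102]
 [ 0.          0.          0.          1.        ]]
{'time_s': 0.1, 'qpos': array([-1.38856857e+00,  3.00372025e-01,  1.52152333e+00,  2.07063091e-06,
        1.32067988e+00, -6.65979417e-02]), 'joint_vel': array([-7.93958685e-04, -1.21782247e-03, -1.06034208e-03,  1.37454526e-04,
        6.85052151e-05, -1.05756840e-03]), 'tau': array([ 1.36826078e-03, -5.32644618e+01, -3.53281581e+01,  7.09089939e-02,
        2.35308800e-02, -6.63906690e-05]), 'ee_pos': array([ 0.13540298, -0.53283309,  0.2049651 ]), 'eef_rot': array([-3.14061239e+00, -6.73905343e-05,  2.48825156e-01]), 'force': array([-0.20467181,  0.53104119,  0.18817395]), 'moment': array([ 0.07169727, -0.03454215, -0.0198556 ]), 'grip_force': 0.0, 'grip_width': 0.09365320184833309}
```

View pics/top0.png

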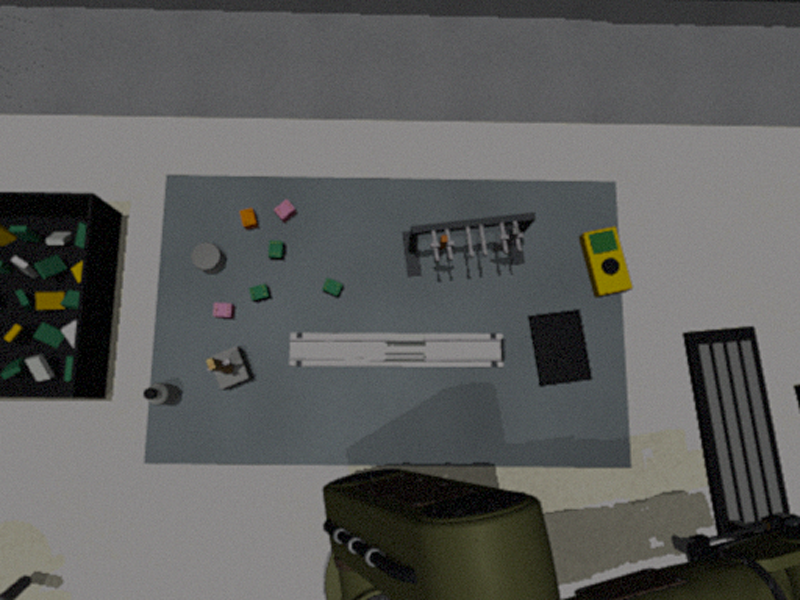

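View pics/scene0.png

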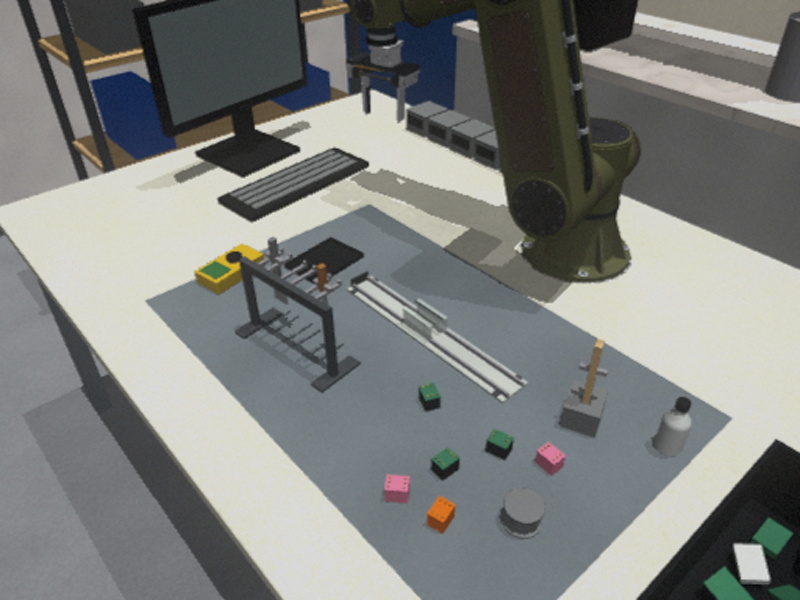

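The top view shows the guide from (290,350) to (503,350) with its guard at (405,350), so the feed runs image right, which is world -y. It also shows the tray at (560,347), the rack at (470,230), and the stand with stick at (228,367).

Candidates for modules (top view):
- **Green:** (277,250), (260,292) and (333,287). These are the three to use.
- **Orange:** (248,218), a look-alike to leave alone.
- **Pink:** (285,210) and (223,311), also left alone.
- **Green bits in the bin at far left:** off the bench area and not wanted.

Next is a close crop plus measurement.

```bash
cat > h.py <<'E'
from station import ctrl
import cv2,numpy as np
def grab(name,n=6):
    cs=[ctrl.camera(name) for _ in range(n)]
    return np.mean([c["color"].astype(float) for c in cs],0).astype(np.uint8),cs[0]["intrinsics"],cs[0]["camera_from_world"]
def ray(uv,z,K,T):
    d=T[:3,:3].T@np.linalg.inv(K)@np.array([uv[0],uv[1],1.]); o=-T[:3,:3].T@T[:3,3]
    return (o+d*(z-o[2])/d[2])[:2]
def proj(p,K,T):
    q=K@(T[:3,:3]@np.array(p)+T[:3,3]); return q[:2]/q[2]
def greens(img,K,T,z=.030,xl=(.3,.8),yl=(-.5,.45)):
    h=cv2.cvtColor(img,cv2.COLOR_RGB2HSV)
    m=cv2.inRange(h,(65,90,25),(90,255,255))
    out=[]
    for c in cv2.findContours(cv2.resize(m,None,fx=4,fy=4,interpolation=cv2.INTER_LINEAR)//128*255,cv2.RETR_EXTERNAL,cv2.CHAIN_APPROX_NONE)[0]:
        if cv2.contourArea(c)<16*15: continue
        pts=np.array([ray((p[0]+.5)/4-.5,z,K,T) for p in c])
        (cx,cy),(w,l),a=cv2.minAreaRect((pts*1000).astype(np.float32))
        ce=np.array([cx,cy])/1000
        if xl[0]<ce[0]<xl[1] and yl[0]<ce[1]<yl[1]:
            if w>l: yaw=a
            else: yaw=a+90
            out.append((ce.round(4),round(max(w,l),1),round(min(w,l),1),round((yaw+90)%180-90,1)))
    return out
E
python3 - <<'E'
from h import *
for n in("top","scene"):
    I,K,T=grab(n); np.savez(n+"0.npz",c=I,K=K,T=T)
    for r in greens(I,K,T): print(n,*r)
    B=I[:,:,::-1]
    if n=="top":
        cv2.imwrite("pics/tl.png",cv2.resize(B[125:260,90:260],None,fx=4.4,fy=4.4,interpolation=cv2.INTER_CUBIC))
        cv2.imwrite("pics/tr.png",cv2.resize(B[125:260,230:400],None,fx=4.4,fy=4.4,interpolation=cv2.INTER_CUBIC))
E
```

```text
top [0.574  0.2769] 38.4 32.6 -87.2
top [0.5861 0.124 ] 38.2 31.0 65.1
top [0.6671 0.2465] 37.0 29.0 2.3
scene [0.668  0.2475] 35.7 29.3 -1.8
scene [0.5738 0.2791] 36.1 29.8 -75.9
scene [0.5883 0.1252] 37.3 28.3 66.5
```

View pics/tl.png

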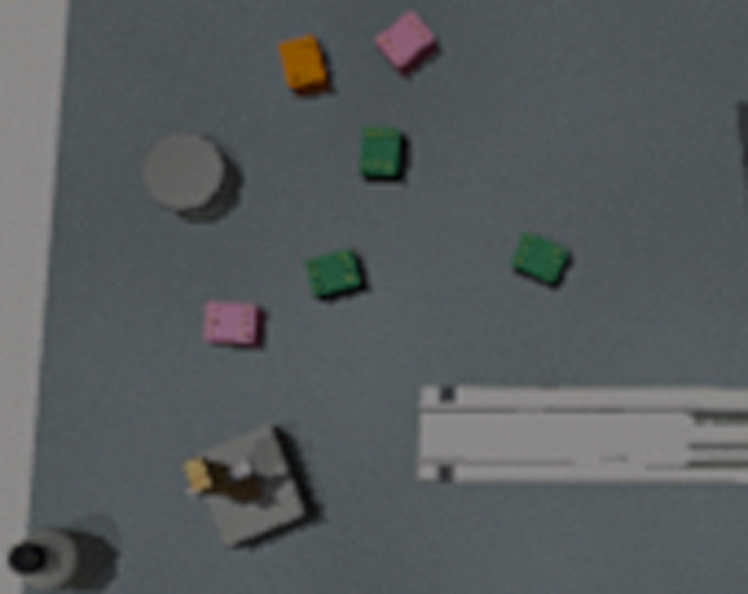

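View pics/tr.png

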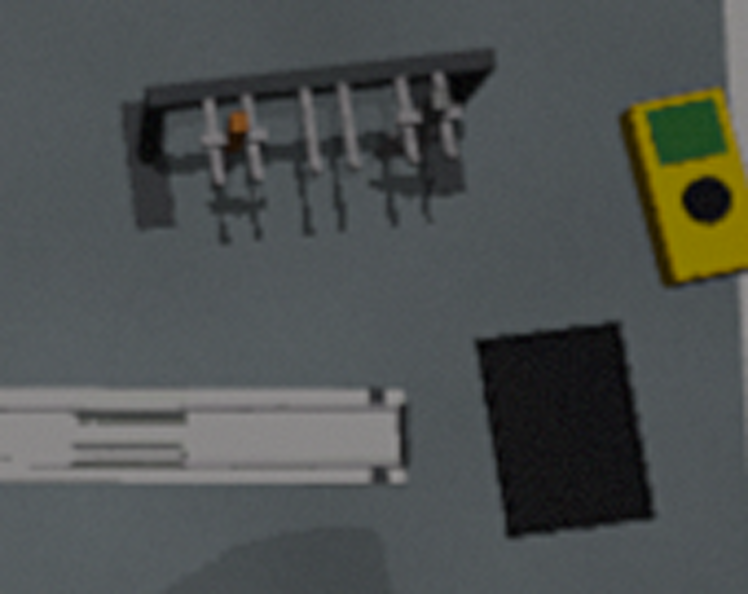

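The crops confirm three green modules (crop px (382,153), (335,273) and (541,258)) and no green look-alikes. They also show the guide, the stand (corners near (270,428) and (305,513)) with the stick's top at (198,475), the hooks with the free one at (330,130), and the tray. Next I measure the fixtures.

```bash
python3 - <<'E'
from h import *
t=np.load("top0.npz");I,K,T=t["c"],t["K"],t["T"]
def rect(mask,z,roi):
    x0,y0,x1,y1=roi; m=np.zeros_like(mask); m[y0:y1,x0:x1]=mask[y0:y1,x0:x1]
    m=cv2.resize(m,None,fx=4,fy=4,interpolation=cv2.INTER_LINEAR)//128*255
    m=cv2.morphologyEx(m,cv2.MORPH_CLOSE,np.ones((41,41)))
    c=max(cv2.findContours(m,cv2.RETR_EXTERNAL,cv2.CHAIN_APPROX_NONE)[0],key=cv2.contourArea)
    p=np.array([ray((q[0]+.5)/4-.5,z,K,T) for q in c])*1000
    return cv2.minAreaRect(p.astype(np.float32))
g=cv2.cvtColor(I,cv2.COLOR_RGB2GRAY)
print("levels mat",g[200,150],"guide",g[224,200],"tray",g[222,358],"stand",g[228,150])
print("guide",rect(cv2.inRange(g,115,255),.006,(180,205,328,245)))
print("tray",rect(cv2.inRange(g,0,50),.012,(330,190,385,255)))
a=lambda x,y,z,ox:ray((x/4.4-.5+ox,y/4.4-.5+125),z,K,T).round(4)
L=lambda x,y,z:a(x,y,z,90); R=lambda x,y,z:a(x,y,z,230)
print("stand",[L(*p,.05) for p in((270,428),(195,460),(232,545),(305,513))])
print("sticktop",L(198,470,.175),"bar end?",L(243,467,.117),L(192,490,.117))
print("prongs L base/tip",R(305,90,.165),R(315,170,.165),"R",R(342,84,.165),R(353,165,.165))
print("rail ends",R(147,92,.165),R(495,52,.165))
s=np.load("scene0.npz")
cv2.imwrite("pics/s_rack.png",cv2.resize(s["c"][145:255,140:240,::-1],None,fx=5,fy=5,interpolation=cv2.INTER_CUBIC))
cv2.imwrite("pics/s_stick.png",cv2.resize(s["c"][205:290,340:400,::-1],None,fx=7,fy=7,interpolation=cv2.INTER_CUBIC))
b=np.zeros((600,790,3),np.uint8); A=cv2.imread("pics/s_rack.png");B=cv2.imread("pics/s_stick.png")
A=A[:550,:380];b[:A.shape[0],:A.shape[1]]=A; b[:B.shape[0],385:385+B.shape[1]]=B[:,:405]; cv2.imwrite("pics/s_both.png",b)
E
```

```text
levels mat 63 guide 135 tray 24 stand 87
guide ((457.83990478515625, -12.450759887695312), (71.88200378417969, 452.1142578125), 0.5575745105743408)
tray ((466.175537109375, -356.7657165527344), (151.5214385986328, 113.00438690185547), 7.785468578338623)
stand [array([0.456 , 0.3136]), array([0.4325, 0.3661]), array([0.3723, 0.3362]), array([0.3954, 0.2854])]
sticktop [0.4176 0.3269] bar end? [0.4235 0.3136] [0.4076 0.3471]
prongs L base/tip [ 0.68   -0.1437] [ 0.6243 -0.1498] R [ 0.6846 -0.169 ] [ 0.6281 -0.1755]
rail ends [ 0.6773 -0.0364] [ 0.7086 -0.274 ]
```

View pics/s_both.png

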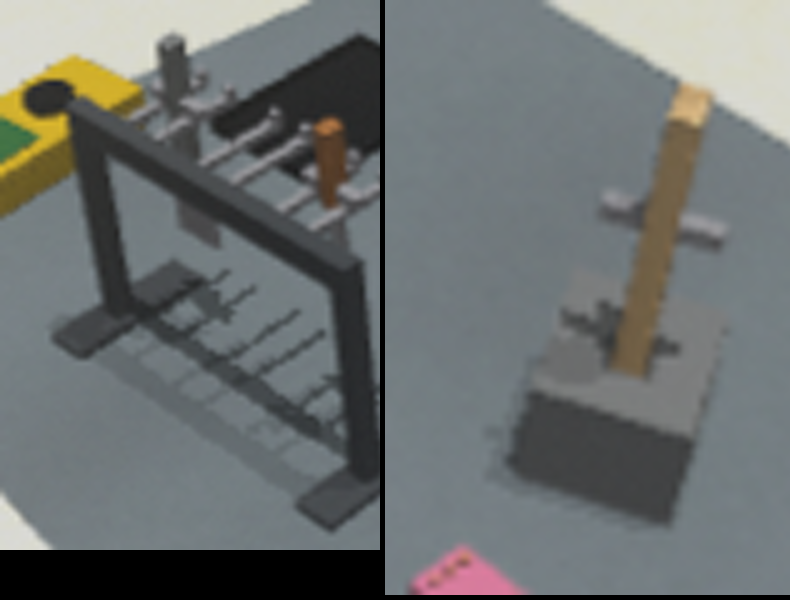

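Fixtures measured:

| Item | Position (m) | Yaw | Check |
|---|---|---|---|
| Guide | (.4578, -.0125) | -89.4° | 452 x 72 mm, matches |
| Tray | (.466, -.357) | 7.8° | 151 x 113 mm, matches |
| Stick | (.4155, .326) | 25.4° | sits in stand centre (.414, .325) |
| Hook | (.655, -.160) | 7° | - |

The two camera views agree to about 2 mm on the modules. I start with module C at (.587, .1246), long axis 66°.

```bash
python3 -m pendant '[[[2.26,3.29,0],-0.0334],[[2.26,3.29,0],-0.0334],[[2.26,3.29,0],-0.0334],[[2.26,3.29,0],-0.0334],[[2.26,3.29,0],-0.0334],[[2.26,3.29,0],-0.0334],[[2.26,3.29,0],-0.0334],[[2.26,3.29,0],-0.0334],[[2.26,3.29,0],-0.0334],[[2.26,3.29,0],-0.0334],[[2.26,3.29,0],-0.0334],[[2.26,3.29,0],-0.0334],[[2.26,3.29,0],-0.0334],[[2.26,3.29,0],-0.0334],[[2.26,3.29,0],-0.0334],[[2.26,3.29,0],-0.0334],[[2.26,3.29,0],-0.0334],[[2.26,3.29,0],-0.0334],[[2.26,3.29,0],-0.0334],[[2.26,3.29,0],-0.0334]]' 0.64 20; python3 -m pendant '[[[0,0,0],0],[[0,0,0],0],[[0,0,0],0]]'
```

```text
time_s: 2.37
ee_pos: [0.5882, 0.1269, 0.2054]
eef_rot: [-3.142, -0.0, -0.421]
force: [0.5, -1.2, 0.8]
grip_width: 0.0602
grip_force: 0.0
time_s: 2.62
ee_pos: [0.5871, 0.1246, 0.2052]
eef_rot: [3.141, 0.0, -0.419]
force: [-0.4, -0.2, 0.3]
grip_width: 0.0603
grip_force: 0.0
```

```bash
python3 -m pendant '[[[0,0,-3],0],[[0,0,-3],0],[[0,0,-3],0],[[0,0,-3],0],[[0,0,-3],0],[[0,0,-2],0],[[0,0,-1.5],0],[[0,0,-1],0],[[0,0,-0.5],0],[[0,0,0],0],[[0,0,0],0]]' && python3 -m pendant '[[[0,0,0],0],[[0,0,0],0],[[0,0,0],0],[[0,0,0],0],[[0,0,0],0],[[0,0,0],0],[[0,0,0],0],[[0,0,0],0]]' 0 20
```

```text
time_s: 3.53
ee_pos: [0.5878, 0.1246, 0.0064]
eef_rot: [-3.141, -0.001, -0.42]
force: [-0.1, -1.0, 0.5]
grip_width: 0.0605
grip_force: 0.0
time_s: 4.2
ee_pos: [0.5876, 0.125, 0.0058]
eef_rot: [-3.141, -0.0, -0.419]
force: [-2.8, -1.2, 5.5]
grip_width: 0.036
grip_force: 20.0
```

```bash
python3 -m pendant '[[[0,0,1],0],[[0,0,2],0],[[0,0,3],0],[[0,0,2],0],[[-1.63,-0.87,0],0.0538],[[-1.63,-0.87,0],0.0538],[[-1.63,-0.87,0],0.0538],[[-1.63,-0.87,0],0.0538],[[-1.63,-0.87,0],0.0538],[[-1.63,-0.87,0],0.0538],[[-1.63,-0.87,0],0.0538],[[-1.63,-0.87,0],0.0538],[[0,0,0],0],[[0,0,0],0]]' && python3 - <<'E'
from h import *
print(ctrl.get_obs()["ee_pos"],ctrl.get_obs()["eef_rot"])
for n in("top","scene"):
    I,K,T=grab(n,4)
    for r in greens(I,K,T): print(n,*r)
    print([ (r[0]) for r in greens(I,K,T,.105,(.35,.5),(0,.1))])
E
```

```text
time_s: 5.37
ee_pos: [0.4571, 0.0552, 0.0862]
eef_rot: [-3.141, -0.001, 0.01]
force: [0.0, 0.7, -0.7]
grip_width: 0.0357
grip_force: 20.0
[0.45712194 0.05522274 0.08616045] [-3.14149287e+00 -1.01507111e-03  9.86534133e-03]
top [0.574  0.2769] 38.4 32.6 -87.2
top [0.6671 0.2465] 37.0 29.0 2.3
[]
scene [0.6679 0.2476] 35.4 29.6 -2.8
scene [0.5738 0.2791] 36.1 29.8 -75.9
scene [ 0.3891 -0.0131] 35.2 17.6 27.8
[array([0.4573, 0.0512])]
```

```bash
python3 -m pendant '[[[0,0,-3],0],[[0,0,-2],0],[[0,0,-1],0],[[0,0,-0.8],0],[[0,0,-0.4],0],[[0,0,-0.1],0],[[0,0,0],0],[[0,0,0],0],[[0,0,0],0]]' && python3 -m pendant '[[[0,0,0],0],[[0,0,0],0],[[0,0,0],0],[[0,0,0],0],[[0,0,0],0]]' 0.53 && python3 -m pendant '[[[0,0,2],0],[[0,0,3],0],[[0,0,3],0],[[0,0,2],0],[[0,0,0],0]]'
```

```text
time_s: 6.52
ee_pos: [0.4575, 0.0554, 0.0131]
eef_rot: [-3.142, -0.001, 0.011]
force: [-0.6, 0.2, 0.1]
grip_width: 0.0358
grip_force: 20.0
time_s: 6.93
ee_pos: [0.457, 0.0553, 0.0125]
eef_rot: [-3.142, -0.0, 0.011]
force: [0.0, -0.2, -0.3]
grip_width: 0.0501
grip_force: 0.0
time_s: 7.35
ee_pos: [0.4588, 0.0555, 0.1164]
eef_rot: [-3.141, -0.006, 0.011]
force: [-0.0, -0.3, 0.7]
grip_width: 0.0497
grip_force: 0.0
```

```bash
python3 -m pendant '[[[1.46,2.78,0],0.025],[[1.46,2.78,0],0.025],[[1.46,2.78,0],0.025],[[1.46,2.78,0],0.025],[[1.46,2.78,0],0.025],[[1.46,2.78,0],0.025],[[1.46,2.78,0],0.025],[[1.46,2.78,0],0.025],[[0,0,0],0],[[0,0,-3],0],[[0,0,-3],0],[[0,0,-2],0],[[0,0,-1.2],0],[[0,0,-1],0],[[0,0,-0.5],0],[[0,0,0],0],[[0,0,0],0]]' 0.64 && python3 -m pendant '[[[0,0,0],0],[[0,0,0],0],[[0,0,0],0],[[0,0,0],0],[[0,0,0],0],[[0,0,0],0],[[0,0,0],0],[[0,0,0],0]]' 0 20
```

```text
time_s: 8.77
ee_pos: [0.5743, 0.2779, 0.0063]
eef_rot: [-3.141, -0.001, 0.211]
force: [-0.4, -0.2, 1.3]
grip_width: 0.0602
grip_force: 0.0
time_s: 9.43
ee_pos: [0.574, 0.2778, 0.0059]
eef_rot: [-3.142, -0.001, 0.211]
force: [-1.8, -0.5, 5.9]
grip_width: 0.0361
grip_force: 19.6
```

```bash
python3 -m pendant '[[[0,0,1],0],[[0,0,2],0],[[0,0,3],0],[[0,0,2],0],[[-1.468,-2.006,0],-0.025],[[-1.468,-2.006,0],-0.025],[[-1.468,-2.006,0],-0.025],[[-1.468,-2.006,0],-0.025],[[-1.468,-2.006,0],-0.025],[[-1.468,-2.006,0],-0.025],[[-1.468,-2.006,0],-0.025],[[-1.468,-2.006,0],-0.025],[[0,0,0],0],[[0,0,0],0],[[0,0,0],0]]' && python3 - <<'E'
from h import *
for n in("top","scene"):
    I,K,T=grab(n,4)
    for r in greens(I,K,T,.030): print(n,*r)
    for r in greens(I,K,T,.036,(.43,.48),(0,.1)): print("trough",n,*r)
E
```

```text
time_s: 10.68
ee_pos: [0.4569, 0.1176, 0.086]
eef_rot: [-3.141, -0.001, 0.011]
force: [0.4, -0.3, -0.2]
grip_width: 0.0364
grip_force: 19.6
top [0.6671 0.2465] 37.0 29.0 2.3
scene [0.6683 0.2475] 35.3 29.3 -1.8
scene [0.454  0.0511] 29.7 19.6 12.3
scene [0.3843 0.0602] 30.4 29.5 -85.3
trough scene [0.4589 0.0557] 29.5 19.4 12.3
```

```bash
python3 -m pendant '[[[0,0,-3],0],[[0,0,-2],0],[[0,0,-1],0],[[0,0,-0.8],0],[[0,0,-0.4],0],[[0,0,-0.1],0],[[0,0,0],0],[[0,0,0],0],[[0,0,0],0]]' && python3 -m pendant '[[[0,0,0],0],[[0,0,0],0],[[0,0,0],0],[[0,0,0],0],[[0,0,0],0]]' 0.53 && python3 -m pendant '[[[0,0,2],0],[[0,0,3],0],[[0,0,3],0],[[0,0,2],0],[[0,0,0],0]]'
```

```text
time_s: 11.83
ee_pos: [0.4568, 0.1173, 0.0131]
eef_rot: [-3.141, -0.001, 0.011]
force: [0.2, 0.1, -0.5]
grip_width: 0.0362
grip_force: 19.6
time_s: 12.25
ee_pos: [0.4564, 0.1172, 0.0125]
eef_rot: [-3.142, -0.0, 0.011]
force: [-0.4, -0.4, 0.9]
grip_width: 0.0501
grip_force: 0.0
time_s: 12.67
ee_pos: [0.4581, 0.1176, 0.1164]
eef_rot: [-3.141, -0.006, 0.011]
force: [0.5, 0.5, 0.7]
grip_width: 0.0496
grip_force: 0.0
```

```bash
python3 -m pendant '[[[1.508,0.925,0],0.1114],[[1.508,0.925,0],0.1114],[[1.508,0.925,0],0.1114],[[1.508,0.925,0],0.1114],[[1.508,0.925,0],0.1114],[[1.508,0.925,0],0.1114],[[1.508,0.925,0],0.1114],[[1.508,0.925,0],0.1114],[[1.508,0.925,0],0.1114],[[1.508,0.925,0],0.1114],[[1.508,0.925,0],0.1114],[[1.508,0.925,0],0.1114],[[1.508,0.925,0],0.1114],[[1.508,0.925,0],0.1114],[[0,0,0],0],[[0,0,0],0]]' 0.64 && python3 -m pendant '[[[0,0,-3],0],[[0,0,-3],0],[[0,0,-2],0],[[0,0,-1.2],0],[[0,0,-1],0],[[0,0,-0.5],0],[[0,0,0],0],[[0,0,0],0]]' && python3 -m pendant '[[[0,0,0],0],[[0,0,0],0],[[0,0,0],0],[[0,0,0],0],[[0,0,0],0],[[0,0,0],0],[[0,0,0],0],[[0,0,0],0]]' 0 20
```

```text
time_s: 14.0
ee_pos: [0.6672, 0.2468, 0.1108]
eef_rot: [-3.14, 0.001, 1.569]
force: [-0.7, 0.4, -1.0]
grip_width: 0.06
grip_force: 0.0
time_s: 14.67
ee_pos: [0.6679, 0.2468, 0.0065]
eef_rot: [3.14, -0.0, 1.57]
force: [0.0, 0.4, 0.7]
grip_width: 0.0601
grip_force: 0.0
time_s: 15.33
ee_pos: [0.6677, 0.2468, 0.0059]
eef_rot: [3.141, -0.0, 1.571]
force: [-2.5, 0.1, 5.7]
grip_width: 0.0363
grip_force: 20.0
```

```bash
python3 -m pendant '[[[0,0,1],0],[[0,0,2],0],[[0,0,3],0],[[0,0,2],0],[[-1.512,-0.482,0],-0.1114],[[-1.512,-0.482,0],-0.1114],[[-1.512,-0.482,0],-0.1114],[[-1.512,-0.482,0],-0.1114],[[-1.512,-0.482,0],-0.1114],[[-1.512,-0.482,0],-0.1114],[[-1.512,-0.482,0],-0.1114],[[-1.512,-0.482,0],-0.1114],[[-1.512,-0.482,0],-0.1114],[[-1.512,-0.482,0],-0.1114],[[-1.512,-0.482,0],-0.1114],[[-1.512,-0.482,0],-0.1114],[[-1.512,-0.482,0],-0.1114],[[-1.512,-0.482,0],-0.1114],[[0,0,0],0],[[0,0,0],0]]' && python3 -m pendant '[[[0,0,-3],0],[[0,0,-2],0],[[0,0,-1],0],[[0,0,-0.8],0],[[0,0,-0.4],0],[[0,0,-0.1],0],[[0,0,0],0],[[0,0,0],0],[[0,0,0],0]]'
```

```text
time_s: 17.0
ee_pos: [0.456, 0.1793, 0.0861]
eef_rot: [-3.141, -0.001, 0.014]
force: [0.4, 0.1, -0.6]
grip_width: 0.0358
grip_force: 20.0
time_s: 17.75
ee_pos: [0.4563, 0.1794, 0.0132]
eef_rot: [-3.141, -0.001, 0.011]
force: [0.2, 0.1, -1.6]
grip_width: 0.0363
grip_force: 20.0
```

```bash
python3 -m pendant '[[[0,0,0],0],[[0,0,0],0],[[0,0,0],0],[[0,0,0],0],[[0,0,0],0]]' 0.53 && python3 -m pendant '[[[0,0,2],0],[[0,0,3],0],[[0,0,3],0],[[0,0,3],0],[[0,0,3],0],[[0,0,3],0],[[0,0,3],0],[[0,0,3],0],[[0,0,1],0],[[0,0,0],0],[[0,0,0],0]]' && python3 - <<'E'
from h import *
I,K,T=grab("top",4);S,Ks,Ts=grab("scene",4)
for r in greens(I,K,T,.036): print("top",*r)
for r in greens(S,Ks,Ts,.036): print("sc",*r)
A=cv2.resize(I[195:260,120:280,::-1],None,fx=4.5,fy=4.5,interpolation=cv2.INTER_CUBIC)
B=cv2.resize(S[170:260,220:380,::-1],(720,300),interpolation=cv2.INTER_CUBIC)
cv2.imwrite("pics/tr1.png",np.vstack([A,B]))
E
```

```text
time_s: 18.17
ee_pos: [0.4559, 0.1793, 0.0125]
eef_rot: [-3.142, -0.0, 0.011]
force: [0.2, 0.8, 0.2]
grip_width: 0.0498
grip_force: 0.0
time_s: 19.08
ee_pos: [0.4556, 0.1792, 0.2515]
eef_rot: [3.141, 0.001, 0.011]
force: [0.5, 0.6, -0.4]
grip_width: 0.0497
grip_force: 0.0
top [0.4576 0.0567] 34.6 25.0 -89.4
top [0.4555 0.1161] 31.3 28.0 -88.7
sc [0.4569 0.182 ] 33.3 28.4 -88.7
sc [0.4572 0.1182] 29.5 15.1 19.7
sc [0.4596 0.0537] 28.3 22.2 -9.6
```

View pics/tr1.png

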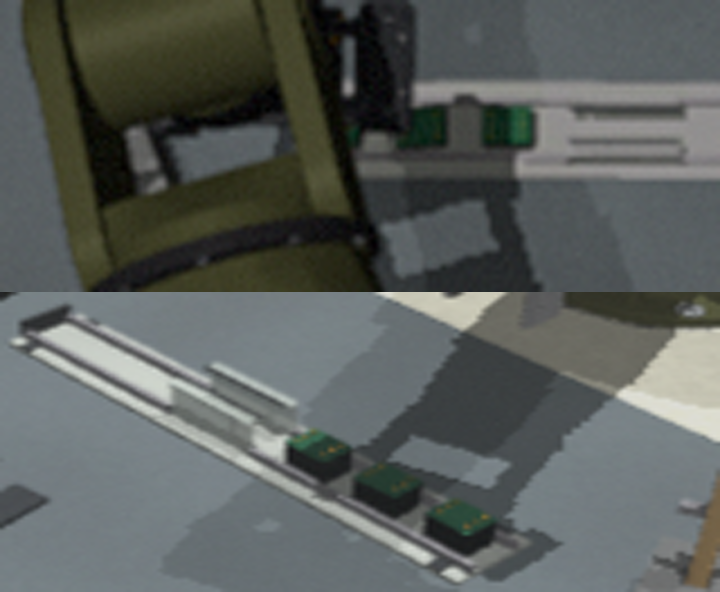

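The picture shows all three modules upright in the infeed trough, at lower-view px (318,455), (388,487) and (460,525). The stick is next.

```bash
python3 -m pendant '[[[-0.238,0.863,0],0.1178],[[-0.238,0.863,0],0.1178],[[-0.238,0.863,0],0.1178],[[-0.238,0.863,0],0.1178],[[-0.238,0.863,0],0.1178],[[-0.238,0.863,0],0.1178],[[-0.238,0.863,0],0.1178],[[-0.238,0.863,0],0.1178],[[-0.238,0.863,0],0.1178],[[-0.238,0.863,0],0.1178],[[-0.238,0.863,0],0.1178],[[-0.238,0.863,0],0.1178],[[-0.238,0.863,0],0.1178],[[-0.238,0.863,0],0.1178],[[-0.238,0.863,0],0.1178],[[-0.238,0.863,0],0.1178],[[-0.238,0.863,0],0.1178],[[0,0,0],0],[[0,0,0],0]]' 0.64 && python3 - <<'E'
from h import *
s=np.load("scene0.npz"); print(ray((383.4,219.2),.175,s["K"],s["T"]), [ray((p[0]/7-.5+340,p[1]/7-.5+205),.117,s["K"],s["T"]) for p in((222,203),(338,234))])
E
```

```text
time_s: 21.07
ee_pos: [0.4153, 0.326, 0.2522]
eef_rot: [-3.141, 0.0, 2.011]
force: [0.2, -0.0, 0.6]
grip_width: 0.0603
grip_force: 0.0
[0.41369676 0.3270881 ] [array([0.42086111, 0.30718042]), array([0.40293898, 0.34486011])]
```

```bash
python3 -m pendant '[[[-0.05,0.05,-3],0],[[0,0,-3],0],[[0,0,-2.5],0],[[0,0,-2],0],[[0,0,-1.2],0],[[0,0,-0.8],0],[[0,0,0],0],[[0,0,0],0]]' && python3 -m pendant '[[[0,0,0],0],[[0,0,0],0],[[0,0,0],0],[[0,0,0],0],[[0,0,0],0],[[0,0,0],0],[[0,0,0],0],[[0,0,0],0],[[0,0,0],0]]' 0 45
```

```text
time_s: 21.73
ee_pos: [0.4151, 0.3263, 0.1279]
eef_rot: [3.141, -0.0, 2.012]
force: [-0.3, -0.3, 0.5]
grip_width: 0.06
grip_force: 0.0
time_s: 22.48
ee_pos: [0.4149, 0.3265, 0.1275]
eef_rot: [3.142, 0.0, 2.014]
force: [0.3, -0.0, 0.5]
grip_width: 0.0198
grip_force: 45.0
```

```bash
python3 -m pendant '[[[0,0,1],0],[[0,0,2],0],[[0,0,2],0],[[0,0,3],0],[[0,0,2.5],0],[[0.339,-0.912,0],0.0948],[[0.339,-0.912,0],0.0948],[[0.339,-0.912,0],0.0948],[[0.339,-0.912,0],0.0948],[[0.339,-0.912,0],0.0948],[[0.339,-0.912,0],0.0948],[[0.339,-0.912,0],0.0948],[[0.339,-0.912,0],0.0948],[[0.339,-0.912,0],0.0948],[[0.339,-0.912,0],0.0948],[[0.339,-0.912,0],0.0948],[[0.339,-0.912,0],0.0948],[[0,0,0],0],[[0,0,0],0]]' && python3 - <<'E'
from h import *
S,K,T=grab("scene",4)
e=ctrl.get_obs()["ee_pos"]; u,v=proj([e[0],e[1],e[2]-.06],K,T).astype(int); print(e,u,v, proj([e[0],e[1],e[2]-.122],K,T))
u0,v0=max(u-60,0),max(v-60,0)
cv2.imwrite("pics/st1.png",cv2.resize(S[v0:v0+110,u0:u0+120,::-1],None,fx=5,fy=5,interpolation=cv2.INTER_CUBIC)); print(u0,v0)
E
```

```text
time_s: 24.07
ee_pos: [0.4556, 0.217, 0.2329]
eef_rot: [3.141, 0.0, -3.136]
force: [-0.3, -0.3, -1.0]
grip_width: 0.0198
grip_force: 45.0
[0.45535546 0.21751529 0.23257477] 337 205 [335.13014304 223.78862762]
277 145
```

View pics/st1.png

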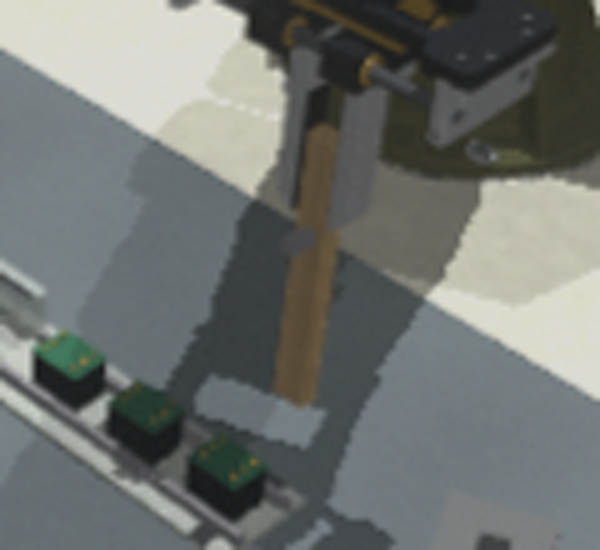

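The picture shows the stick plumb in the fingers with its foot at crop (297,397), within 1 px of the prediction. Next I lower it behind the modules and push.

```bash
python3 -m pendant '[[[0.1,0,-3],0],[[0,0,-3],0],[[0,0,-2],0],[[0,0,-1],0],[[0,0,-0.7],0],[[0,0,-0.3],0],[[0,0,0],0],[[0,0,0],0]]' && python3 -m pendant '[[[0.005,-0.5,0],0],[[0.008,-0.8,0],0],[[0.008,-0.8,0],0],[[0.008,-0.8,0],0],[[0.008,-0.8,0],0],[[0.008,-0.8,0],0],[[0.008,-0.8,0],0],[[0.008,-0.8,0],0],[[0.008,-0.8,0],0],[[0.008,-0.8,0],0],[[0.008,-0.8,0],0],[[0.008,-0.8,0],0],[[0.008,-0.8,0],0],[[0.008,-0.8,0],0],[[0.008,-0.8,0],0],[[0.008,-0.8,0],0],[[0.008,-0.8,0],0]]'
```

```text
time_s: 24.93
ee_pos: [0.457, 0.2173, 0.1334]
eef_rot: [3.141, 0.001, -3.132]
force: [0.3, 0.8, -0.3]
grip_width: 0.0195
grip_force: 45.0
time_s: 26.35
ee_pos: [0.4578, 0.0833, 0.1324]
eef_rot: [-3.142, -0.0, -3.132]
force: [-0.6, 2.2, 0.1]
grip_width: 0.0195
grip_force: 45.0
```

```bash
python3 - <<'E'
from h import *
I,K,T=grab("top",3);S,Ks,Ts=grab("scene",3)
for r in greens(I,K,T,.036): print("top",*r)
for r in greens(S,Ks,Ts,.036): print("sc",*r)
cv2.imwrite("pics/p1.png",cv2.resize(S[150:260,200:360,::-1],None,fx=4.5,fy=4.5,interpolation=cv2.INTER_CUBIC))
E
```

```text
top [ 0.4584 -0.0222] 25.0 18.5 -89.4
sc [0.4591 0.0527] 28.1 18.2 19.2
```

View pics/p1.png

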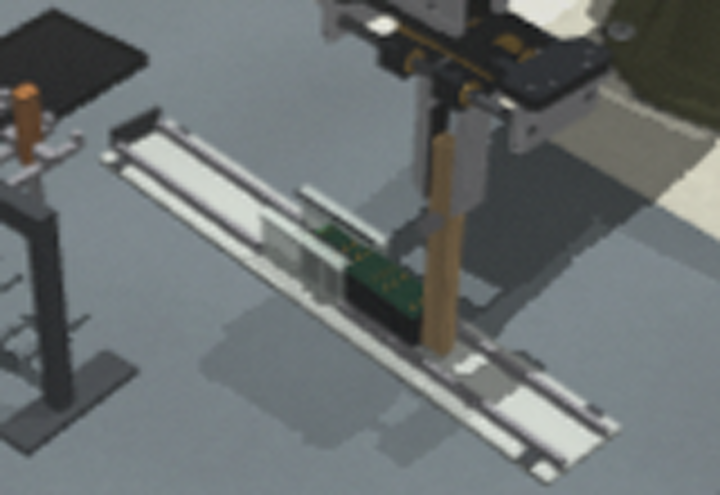

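The row is closed up, the lead module is in the guard, and the stick is centred behind it at crop (440,340). I keep pushing.

```bash
python3 -m pendant '[[[0.008,-0.8,0],0],[[0.008,-0.8,0],0],[[0.008,-0.8,0],0],[[0.008,-0.8,0],0],[[0.008,-0.8,0],0],[[0.008,-0.8,0],0],[[0.008,-0.8,0],0],[[0.008,-0.8,0],0],[[0.008,-0.8,0],0],[[0,0,0],0]]' && python3 -m pendant '[[[0.008,-0.8,0],0],[[0.008,-0.8,0],0],[[0.008,-0.8,0],0],[[0.008,-0.8,0],0],[[0.008,-0.8,0],0],[[0.008,-0.8,0],0],[[0.008,-0.8,0],0],[[0.008,-0.8,0],0],[[0.008,-0.8,0],0],[[0,-0.3,0],0],[[0,0,0],0],[[0,0,0],0],[[0,0,0],0]]'
python3 - <<'E'
from h import *
I,K,T=grab("top",3);S,Ks,Ts=grab("scene",3)
for r in greens(I,K,T,.036): print("top",*r)
for r in greens(S,Ks,Ts,.036): print("sc",*r)
cv2.imwrite("pics/p2.png",cv2.resize(S[140:240,190:340,::-1],None,fx=4.8,fy=4.8,interpolation=cv2.INTER_CUBIC))
E
```

```text
time_s: 27.48
ee_pos: [0.4586, 0.0107, 0.1325]
eef_rot: [-3.141, 0.0, -3.133]
force: [0.3, 0.9, -1.0]
grip_width: 0.0196
grip_force: 45.0
time_s: 28.57
ee_pos: [0.4593, -0.0629, 0.1324]
eef_rot: [-3.141, -0.0, -3.132]
force: [1.4, 0.1, -1.4]
grip_width: 0.0198
grip_force: 45.0
```

View pics/p2.png

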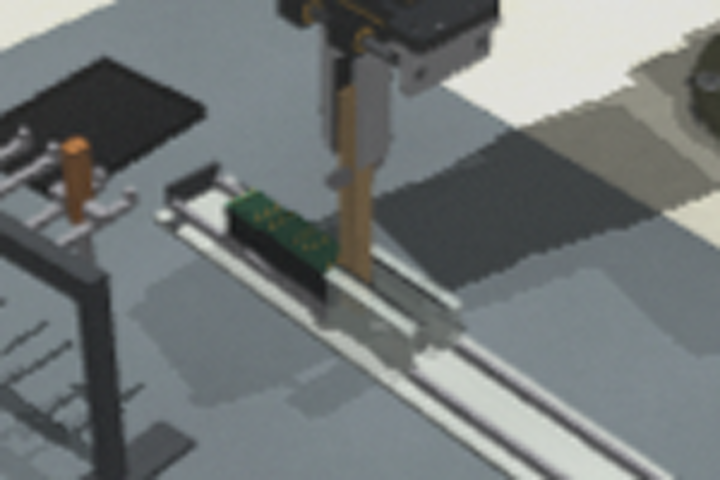

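All three modules are past the guard as one row at crop (285,235), upright. I give a small extra nudge, back off, lift out, and go to in front of the hook.

```bash
python3 -m pendant '[[[0,-0.3,0],0],[[0,0,0],0],[[0,0,0],0],[[0,0,0],0],[[0,0.3,0],0],[[0,0.2,0.3],0],[[0,0,1],0],[[0,0,2],0],[[0,0,2],0],[[0,0,1.5],0],[[0,0,0],0]]' && python3 -m pendant '[[[0.971,-0.82,0],-0.1122],[[0.971,-0.82,0],-0.1122],[[0.971,-0.82,0],-0.1122],[[0.971,-0.82,0],-0.1122],[[0.971,-0.82,0],-0.1122],[[0.971,-0.82,0],-0.1122],[[0.971,-0.82,0],-0.1122],[[0.971,-0.82,0],-0.1122],[[0.971,-0.82,0],-0.1122],[[0.971,-0.82,0],-0.1122],[[0.971,-0.82,0],-0.1122],[[0.971,-0.82,0],-0.1122],[[0.971,-0.82,0],-0.1122],[[0,0,0],0],[[0,0,0],0]]'
python3 - <<'E'
from h import *
S,Ks,Ts=grab("scene",3);I,K,T=grab("top",3)
for r in greens(S,Ks,Ts,.036): print("sc",*r)
A=cv2.resize(S[125:225,140:250,::-1],None,fx=5,fy=5,interpolation=cv2.INTER_CUBIC)
B=cv2.resize(I[125:225,230:310,::-1],None,fx=5,fy=5,interpolation=cv2.INTER_CUBIC)
cv2.imwrite("pics/hk1.png",cv2.resize(np.hstack([A,B]),None,fx=.84,fy=.84))
E
```

```text
time_s: 29.78
ee_pos: [0.4605, -0.0611, 0.204]
eef_rot: [-3.14, 0.005, -3.132]
force: [0.2, 0.0, -1.5]
grip_width: 0.0196
grip_force: 45.0
time_s: 31.03
ee_pos: [0.5852, -0.1674, 0.1995]
eef_rot: [-3.14, -0.001, 1.696]
force: [0.1, 0.0, -1.8]
grip_width: 0.0201
grip_force: 45.0
sc [ 0.4593 -0.1102] 62.5 30.1 -88.4
```

View pics/hk1.png

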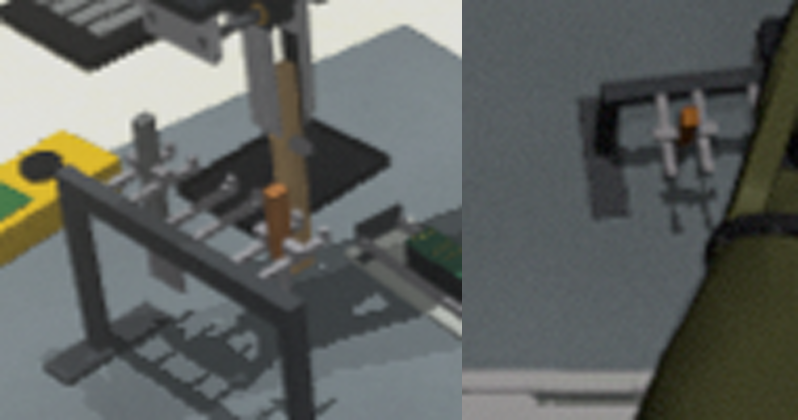

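```bash
python3 - <<'E'
from h import *
s=np.load("scene0.npz");K,T=s["K"],s["T"]
for y in(-13,13):
  for x in(-28,-15,0,15):
    c,q=np.cos(np.radians(7)),np.sin(np.radians(7)); p=np.array([.655+c*x/1e3-q*y/1e3,-.16+q*x/1e3+c*y/1e3,.171 if x==-28 else .165])
    print(y,x,(proj(p,K,T)+.5-[140,145])*5)
e=ctrl.get_obs()["ee_pos"]
print([(proj([e[0],e[1],z],K,T)+.5-[140,125])*4.2 for z in(e[2]+.048,e[2]-.122)])
E=cv2.resize(s["c"][165:200,170:215,::-1],None,fx=16,fy=16,interpolation=cv2.INTER_CUBIC)
cv2.imwrite("pics/hk2.png",E)
E
```

```text
-13 -28 [272.18589947 113.05437749]
-13 -15 [256.33183654 131.23140464]
-13 0 [236.56180356 142.59051149]
-13 15 [216.49985797 154.11734019]
13 -28 [302.33998741 129.96375223]
13 -15 [286.40458559 148.40409004]
13 0 [266.63016825 160.02109897]
13 15 [246.56039143 171.81162471]
[array([278.02322594,  65.4178492 ]), array([297.62906249, 265.12207019])]
```

View pics/hk2.png

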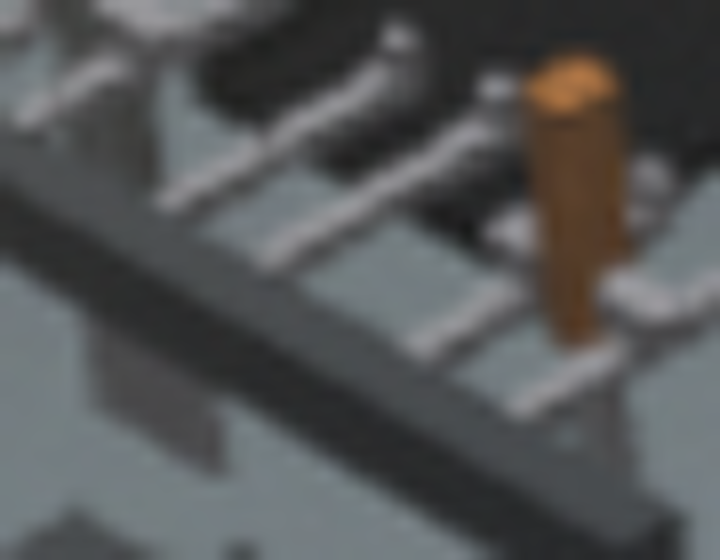

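The free hook's prongs run from tips (400,35) and (495,82) to the rail at (165,205) and (265,265). That is within about 2 mm of my estimate, and the stick shows the same bias in this view. I enter the prongs.

```bash
python3 -m pendant '[[[0.7,0.065,0],0],[[0.7,0.065,0],0],[[0.7,0.065,0],0],[[0.7,0.065,0],0],[[0.7,0.065,0],0],[[0,0,0],0],[[0,0,0],0],[[0,0,0],0]]' && python3 -m pendant '[[[0.7,0.065,0],0],[[0.7,0.065,0],0],[[0.7,0.065,0],0],[[0.7,0.065,0],0],[[0.7,0.065,0],0],[[0,0,0],0],[[0,0,0],0],[[0,0,0],0]]'
python3 - <<'E'
from h import *
S,Ks,Ts=grab("scene",4)
cv2.imwrite("pics/hk3.png",cv2.resize(S[135:215,155:225,::-1],None,fx=7.4,fy=7.4,interpolation=cv2.INTER_CUBIC))
E
```

```text
time_s: 32.0
ee_pos: [0.6205, -0.1643, 0.2002]
eef_rot: [-3.141, -0.0, 1.693]
force: [-0.7, 0.2, -1.1]
grip_width: 0.0197
grip_force: 45.0
time_s: 32.67
ee_pos: [0.6555, -0.1611, 0.2003]
eef_rot: [-3.141, -0.0, 1.693]
force: [0.3, 0.2, -0.9]
grip_width: 0.0201
grip_force: 45.0
```

View pics/hk3.png

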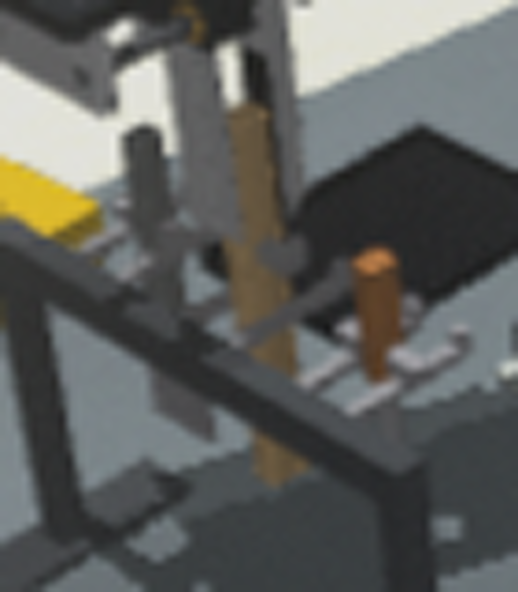

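No contact so far, and the stick sits between the two free prongs at crop (265,350), with the bar above them at (285,245). I lower it.

```bash
python3 -m pendant '[[[0,0,-0.5],0],[[0,0,-0.5],0],[[0,0,-0.4],0],[[0,0,-0.3],0],[[0,0,-0.2],0],[[0,0,0],0],[[0,0,0],0],[[0,0,0],0]]' && python3 -m pendant '[[[0,0,-0.1],0],[[0,0,-0.05],0],[[0,0,0],0],[[0,0,0],0],[[0,0,0],0]]'
```

```text
time_s: 33.53
ee_pos: [0.6556, -0.1611, 0.1817]
eef_rot: [3.141, 0.0, 1.693]
force: [0.6, -0.2, -1.0]
grip_width: 0.0193
grip_force: 45.0
time_s: 33.95
ee_pos: [0.6556, -0.1611, 0.18]
eef_rot: [3.142, 0.0, 1.693]
force: [-0.1, 0.3, -1.1]
grip_width: 0.0194
grip_force: 45.0
```

```bash
python3 -m pendant '[[[0,0,-0.1],0],[[0,0,0],0],[[0,0,0],0],[[0,0,0],0]]' && python3 -m pendant '[[[0,0,-0.1],0],[[0,0,0],0],[[0,0,0],0],[[0,0,0],0]]'
```

```text
time_s: 34.28
ee_pos: [0.6557, -0.1611, 0.1795]
eef_rot: [3.141, 0.0, 1.693]
force: [-2.3, -0.1, 5.7]
grip_width: 0.0199
grip_force: 45.0
time_s: 34.62
ee_pos: [0.6557, -0.1611, 0.1795]
eef_rot: [3.14, 0.001, 1.693]
force: [-4.9, 2.1, 11.7]
grip_width: 0.0196
grip_force: 45.0
```

The bar is seated: upward force appears at z = .1795, against .179 expected. I relax, open and rise.

```bash
python3 -m pendant '[[[0,0,0.1],0],[[0,0,0.03],0],[[0,0,0],0]]' && python3 -m pendant '[[[0,0,0],0],[[0,0,0],0],[[0,0,0],0],[[0,0,0],0],[[0,0,0],0]]' 0.42 20 && python3 -m pendant '[[[0,0,0.5],0],[[0,0,1],0],[[0,0,2],0],[[0,0,3],0],[[0,0,3],0],[[-2,0,0],0],[[-3,0,0],0],[[-3,0,0],0],[[-3,0,0],0],[[0,0,0],0],[[0,0,0],0]]'
python3 - <<'E'
from h import *
S,Ks,Ts=grab("scene",4);I,K,T=grab("top",4)
for r in greens(S,Ks,Ts,.036): print("sc",*r)
for r in greens(I,K,T,.036): print("top",*r)
cv2.imwrite("pics/hk4.png",cv2.resize(S[135:225,140:260,::-1],None,fx=6,fy=6,interpolation=cv2.INTER_CUBIC))
E
```

```text
time_s: 34.87
ee_pos: [0.6557, -0.1611, 0.1795]
eef_rot: [3.141, 0.0, 1.693]
force: [-1.7, -0.2, 5.5]
grip_width: 0.0196
grip_force: 45.0
time_s: 35.28
ee_pos: [0.6555, -0.161, 0.179]
eef_rot: [-3.141, -0.0, 1.693]
force: [-0.6, -0.1, 0.2]
grip_width: 0.0398
grip_force: 0.0
time_s: 36.2
ee_pos: [0.545, -0.1612, 0.2761]
eef_rot: [3.14, 0.001, 1.692]
force: [0.8, 0.7, -0.1]
grip_width: 0.0391
grip_force: 0.0
sc [ 0.4591 -0.1089] 60.4 30.1 -89.1
sc [ 0.4628 -0.1693] 27.5 17.3 18.6
top [ 0.4574 -0.0852] 28.2 21.9 0.6
```

View pics/hk4.png

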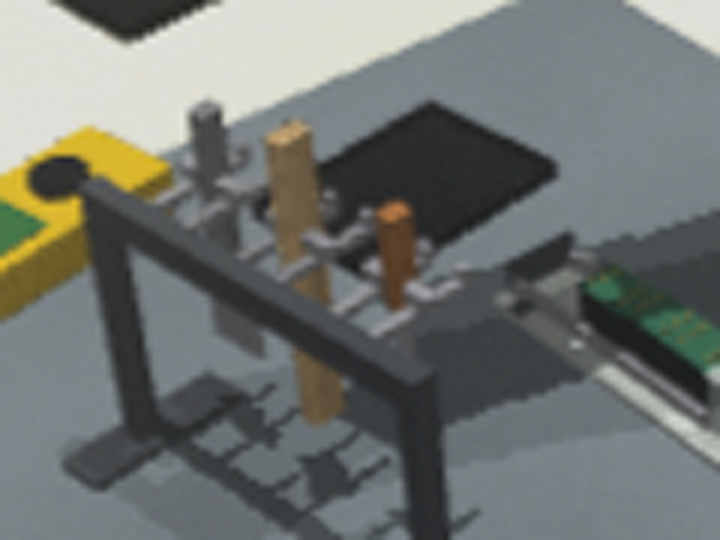

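The stick hangs plumb on the middle hook at crop (300,270), with both neighbours in place. The fingers may now touch the modules. They lie in a row at y ≈ -.094, -.130 and -.166, so I grip across the 28 mm width above the walls and start at the stop end.

```bash
python3 -m pendant '[[[-1.74,-0.1,0],-0.0222],[[-1.74,-0.1,0],-0.0222],[[-1.74,-0.1,0],-0.0222],[[-1.74,-0.1,0],-0.0222],[[-1.74,-0.1,0],-0.0222],[[0,0,-3],0],[[0,0,-3],0],[[0,0,-3],0],[[0,0,-3],0],[[0,0,-3],0],[[0,0,-3],0],[[0,0,0],0],[[0,0,0],0],[[0,0,0],0]]' 0.6 20
python3 - <<'E'
from h import *
S,Ks,Ts=grab("scene",4)
for r in greens(S,Ks,Ts,.036): print("sc",*r)
E
```

```text
time_s: 37.77
ee_pos: [0.4594, -0.1664, 0.0959]
eef_rot: [3.14, 0.001, 1.582]
force: [-0.6, -0.0, 1.2]
grip_width: 0.0566
grip_force: 0.0
sc [ 0.459  -0.1116] 76.0 30.6 88.9
```

```bash
python3 -m pendant '[[[-0.05,0,-3],0],[[0,0,-2],0],[[0,0,-1.4],0],[[0,0,-0.8],0],[[0,0,-0.4],0],[[0,0,0],0],[[0,0,0],0]]' && python3 -m pendant '[[[0,0,0],0],[[0,0,0],0],[[0,0,0],0],[[0,0,0],0],[[0,0,0],0],[[0,0,0],0],[[0,0,0],0]]' 0 20 && python3 -m pendant '[[[0,0,1],0],[[0,0,2],0],[[0,0,2],0],[[0,0,0],0],[[0,0,0],0]]'
```

```text
time_s: 38.55
ee_pos: [0.4585, -0.1662, 0.0191]
eef_rot: [3.141, 0.0, 1.582]
force: [0.3, -0.0, 1.1]
grip_width: 0.0566
grip_force: 0.0
time_s: 39.13
ee_pos: [0.4582, -0.1661, 0.0185]
eef_rot: [3.141, 0.0, 1.582]
force: [-0.5, 0.5, 3.9]
grip_width: 0.0278
grip_force: 20.0
time_s: 39.55
ee_pos: [0.4584, -0.1662, 0.0692]
eef_rot: [3.14, 0.001, 1.582]
force: [-0.1, 0.1, -1.1]
grip_width: 0.0275
grip_force: 20.0
```

```bash
python3 -m pendant '[[[-0.361,-2.725,0],0.0157],[[-0.361,-2.725,0],0.0157],[[-0.361,-2.725,0],0.0157],[[-0.361,-2.725,0],0.0157],[[-0.361,-2.725,0],0.0157],[[-0.361,-2.725,0],0.0157],[[-0.361,-2.725,0],0.0157],[[-0.361,-2.725,0],0.0157],[[0,0,0],0],[[0,0,0],0],[[0,0,-2],0],[[0,0,-1.5],0],[[0,0,-1],0],[[0,0,-0.4],0],[[0,0,-0.2],0],[[0,0,0],0],[[0,0,0],0],[[0,0,0],0]]' && python3 -m pendant '[[[0,0,0],0],[[0,0,0],0],[[0,0,0],0],[[0,0,0],0]]' 0.42 && python3 -m pendant '[[[0,0,1],0],[[0,0,2],0],[[0,0,3],0],[[0,0,2],0],[[0,0,0],0],[[0,0,0],0]]'
```

```text
time_s: 41.05
ee_pos: [0.4295, -0.3842, 0.018]
eef_rot: [3.141, 0.001, 1.707]
force: [0.8, -0.1, -0.8]
grip_width: 0.028
grip_force: 20.0
time_s: 41.38
ee_pos: [0.4292, -0.3841, 0.0174]
eef_rot: [3.141, 0.0, 1.707]
force: [0.1, -0.1, -0.0]
grip_width: 0.0396
grip_force: 0.0
time_s: 41.88
ee_pos: [0.4295, -0.3844, 0.0987]
eef_rot: [3.14, 0.002, 1.707]
force: [-0.5, 0.2, -0.9]
grip_width: 0.0393
grip_force: 0.0
```

```bash
python3 - <<'E'
from h import *
for n in("top","scene"):
    I,K,T=grab(n,4)
    for r in greens(I,K,T,.036): print(n,*r)
E
python3 -m pendant '[[[0.3625,3.175,0],-0.0157],[[0.3625,3.175,0],-0.0157],[[0.3625,3.175,0],-0.0157],[[0.3625,3.175,0],-0.0157],[[0.3625,3.175,0],-0.0157],[[0.3625,3.175,0],-0.0157],[[0.3625,3.175,0],-0.0157],[[0.3625,3.175,0],-0.0157],[[0,0,0],0],[[0,0,0],0]]' 0.6
```

```text
top [ 0.4298 -0.3816] 35.6 31.3 -89.4
top [ 0.459  -0.1094] 73.2 29.1 81.1
scene [ 0.4607 -0.1089] 67.2 31.7 84.3
time_s: 43.12
ee_pos: [0.4583, -0.129, 0.0973]
eef_rot: [-3.142, 0.0, 1.584]
force: [-0.1, 0.1, 0.3]
grip_width: 0.0566
grip_force: 0.0
```

```bash
python3 -m pendant '[[[0,0,-3],0],[[0,0,-2],0],[[0,0,-1.4],0],[[0,0,-0.8],0],[[0,0,-0.6],0],[[0,0,0],0],[[0,0,0],0]]' && python3 -m pendant '[[[0,0,0],0],[[0,0,0],0],[[0,0,0],0],[[0,0,0],0],[[0,0,0],0],[[0,0,0],0],[[0,0,0],0]]' 0 20 && python3 -m pendant '[[[0,0,1],0],[[0,0,2],0],[[0,0,2],0],[[0,0,0],0],[[0,0,0],0]]'
```

```text
time_s: 43.7
ee_pos: [0.4584, -0.1305, 0.0197]
eef_rot: [3.141, 0.0, 1.581]
force: [0.1, 0.5, 1.2]
grip_width: 0.0566
grip_force: 0.0
time_s: 44.28
ee_pos: [0.4583, -0.1301, 0.0195]
eef_rot: [3.141, 0.0, 1.582]
force: [-1.6, -0.1, 5.2]
grip_width: 0.0276
grip_force: 20.0
time_s: 44.7
ee_pos: [0.4586, -0.1302, 0.0701]
eef_rot: [3.14, 0.001, 1.582]
force: [-0.6, -0.4, -1.0]
grip_width: 0.0277
grip_force: 20.0
```

```bash
python3 -m pendant '[[[0.625,-3.04,0],0.0157],[[0.625,-3.04,0],0.0157],[[0.625,-3.04,0],0.0157],[[0.625,-3.04,0],0.0157],[[0.625,-3.04,0],0.0157],[[0.625,-3.04,0],0.0157],[[0.625,-3.04,0],0.0157],[[0.625,-3.04,0],0.0157],[[0,0,0],0],[[0,0,0],0],[[0,0,-2],0],[[0,0,-1.5],0],[[0,0,-1],0],[[0,0,-0.45],0],[[0,0,-0.2],0],[[0,0,0],0],[[0,0,0],0],[[0,0,0],0]]' && python3 -m pendant '[[[0,0,0],0],[[0,0,0],0],[[0,0,0],0],[[0,0,0],0]]' 0.42 && python3 -m pendant '[[[0,0,1],0],[[0,0,2],0],[[0,0,3],0],[[0,0,2],0],[[0,0,0],0],[[0,0,0],0]]'
python3 - <<'E'
from h import *
for n in("top","scene"):
    I,K,T=grab(n,4)
    for r in greens(I,K,T,.036): print(n,*r)
E
```

```text
time_s: 46.2
ee_pos: [0.5084, -0.3731, 0.0182]
eef_rot: [3.141, 0.0, 1.708]
force: [0.3, -0.4, -0.3]
grip_width: 0.0279
grip_force: 20.0
time_s: 46.53
ee_pos: [0.5082, -0.3733, 0.0179]
eef_rot: [3.141, 0.0, 1.707]
force: [0.3, 1.3, 0.0]
grip_width: 0.0394
grip_force: 0.0
time_s: 47.03
ee_pos: [0.5086, -0.3736, 0.0994]
eef_rot: [3.14, 0.002, 1.707]
force: [0.3, -0.3, -0.6]
grip_width: 0.039
grip_force: 0.0
top [ 0.4608 -0.0915] 34.7 28.2 90.0
top [ 0.5112 -0.3614] 38.6 22.6 -28.2
scene [ 0.4635 -0.092 ] 29.9 29.3 1.7
```

```bash
python3 -m pendant '[[[-0.6,3.51,0],-0.0157],[[-0.6,3.51,0],-0.0157],[[-0.6,3.51,0],-0.0157],[[-0.6,3.51,0],-0.0157],[[-0.6,3.51,0],-0.0157],[[-0.6,3.51,0],-0.0157],[[-0.6,3.51,0],-0.0157],[[-0.6,3.51,0],-0.0157],[[0,0,0],0],[[0,0,0],0],[[0,0,-3],0],[[0,0,-2],0],[[0,0,-1.4],0],[[0,0,-0.8],0],[[0,0,-0.6],0],[[0,0,-0.15],0],[[0,0,0],0],[[0,0,0],0]]' 0.6 && python3 -m pendant '[[[0,0,0],0],[[0,0,0],0],[[0,0,0],0],[[0,0,0],0],[[0,0,0],0],[[0,0,0],0],[[0,0,0],0]]' 0 20 && python3 -m pendant '[[[0,0,1],0],[[0,0,2],0],[[0,0,2],0],[[0,0,0],0],[[0,0,0],0]]'
```

```text
time_s: 48.93
ee_pos: [0.4606, -0.0928, 0.0189]
eef_rot: [3.141, 0.0, 1.582]
force: [0.1, -0.3, 0.9]
grip_width: 0.0564
grip_force: 0.0
time_s: 49.52
ee_pos: [0.4604, -0.0924, 0.0185]
eef_rot: [3.141, 0.0, 1.582]
force: [-0.5, 0.8, 3.8]
grip_width: 0.028
grip_force: 20.0
time_s: 49.93
ee_pos: [0.4605, -0.0926, 0.0691]
eef_rot: [3.14, 0.001, 1.582]
force: [-0.7, -0.1, -1.2]
grip_width: 0.028
grip_force: 20.0
```

```bash
python3 - <<'E'
from h import *
for n in("top","scene"):
    I,K,T=grab(n,4)
    for r in greens(I,K,T,.034): print(n,*r)
E
python3 -m pendant '[[[0.026,-2.995,0],0.0157],[[0.026,-2.995,0],0.0157],[[0.026,-2.995,0],0.0157],[[0.026,-2.995,0],0.0157],[[0.026,-2.995,0],0.0157],[[0.026,-2.995,0],0.0157],[[0.026,-2.995,0],0.0157],[[0.026,-2.995,0],0.0157],[[0,0,0],0],[[0,0,0],0]]'
```

```text
top [ 0.4295 -0.3837] 42.8 35.3 -83.0
top [ 0.5094 -0.3722] 42.2 35.3 -89.4
scene [ 0.5075 -0.3676] 32.1 26.2 -88.1
scene [ 0.4313 -0.3797] 35.3 27.9 86.6
time_s: 51.17
ee_pos: [0.4617, -0.3329, 0.0676]
eef_rot: [-3.141, -0.001, 1.705]
force: [0.4, 0.2, -1.4]
grip_width: 0.0278
grip_force: 20.0
```

```bash
python3 -m pendant '[[[0,0,-2],0],[[0,0,-1.5],0],[[0,0,-1],0],[[0,0,-0.4],0],[[0,0,-0.2],0],[[0,0,0],0],[[0,0,0],0],[[0,0,0],0]]' && python3 -m pendant '[[[0,0,0],0],[[0,0,0],0],[[0,0,0],0],[[0,0,0],0]]' 0.42 && python3 -m pendant '[[[0,0,1],0],[[0,0,2],0],[[0,0,3],0],[[0,0,3],0],[[0,0,3],0],[[0,0,3],0],[[-2,3,0],0],[[-2,3,0],0],[[0,3,0],0],[[0,3,0],0],[[0,3,0],0],[[0,3,0],0],[[0,3,0],0],[[0,0,0],0],[[0,0,0],0],[[0,0,0],0]]'
python3 - <<'E'
from h import *
ims=[]
for n in("top","scene"):
    I,K,T=grab(n,4)
    for r in greens(I,K,T,.034): print(n,*r)
    ims.append(cv2.resize(I[:,:,::-1],(400,300)) if 0 else (I[125:260,230:410,::-1] if n=="top" else I[110:245,100:280,::-1]))
cv2.imwrite("pics/end.png",cv2.resize(np.hstack(ims),(792,297),interpolation=cv2.INTER_CUBIC))
E
```

```text
time_s: 51.83
ee_pos: [0.4626, -0.3322, 0.018]
eef_rot: [3.141, 0.001, 1.707]
force: [0.4, -0.0, -0.8]
grip_width: 0.0278
grip_force: 20.0
time_s: 52.17
ee_pos: [0.4623, -0.3321, 0.0174]
eef_rot: [3.141, 0.0, 1.707]
force: [0.3, 0.4, 0.5]
grip_width: 0.0393
grip_force: 0.0
time_s: 53.5
ee_pos: [0.4224, -0.1225, 0.1678]
eef_rot: [3.141, 0.001, 1.708]
force: [0.6, -0.1, 0.2]
grip_width: 0.0395
grip_force: 0.0
top [ 0.4297 -0.3839] 42.2 34.9 -82.7
top [ 0.4626 -0.3324] 42.9 33.7 -82.3
top [ 0.5084 -0.3725] 42.7 34.5 -82.3
scene [ 0.4642 -0.3305] 38.2 30.4 88.0
scene [ 0.4313 -0.3797] 35.3 27.9 86.6
```

View pics/end.png

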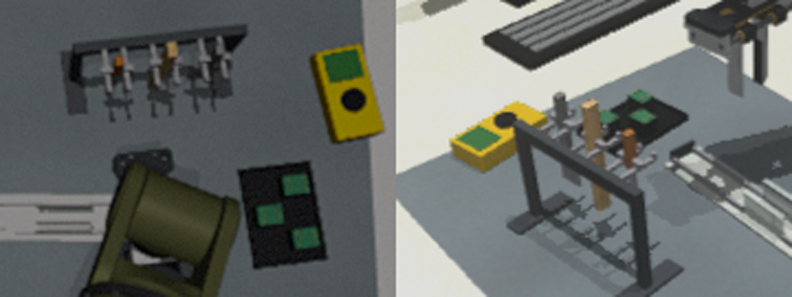

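All three modules sit pins up inside the tray at px (270,215), (295,185) and (306,238). The stick hangs on the middle hook at (170,60), and the neighbouring tools and the meter are in place. I hand in.

```bash
python3 -c "from station import ctrl; print(ctrl.hand_in())"
```

```text
the job is handed in; nothing more can be done
None
```

I handed the job in at about 54 s of the 210 s allowed: all three modules went through the guard and now sit pins up in the tray, and the stick hangs on the middle hook; the hand-in returned no verdict.

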